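# Trip-test the grinder's safety switch and count the test

## Task

Trip-test the grinder's safety switch: push its blue test button fully in so that the red-knobbed lever drops, then lift the lever back up until it stays on. Then count the test: swing the blue counter's advance lever all the way to its stop and let it spring back home. Do not disturb the other things on the bench.

Things in the scene. Friction and masses are not known exactly. Their poses are not given: they have to be found in the camera images.
- safety_switch: Grey switch box of the bench grinder, fixed. Origin on the bench under its middle; x level, from its low front to its high back, y to the left seen from the front, z up. Its black face, 150 mm x 260 mm wide, slopes 35 degrees from level, rising to +x; middle of the face 110 mm high, front edge 67 mm, back edge 153 mm. Button at y = -65 mm, lever at y = +70 mm.
- guard_edge (a point): Middle of the lower front edge of the yellow guard roof over the button half of the switch box. The roof, a level plate 6 mm thick, underside 202 mm above the bench, runs 52 mm to either side in the box's y and 116 mm back to a plate that carries it. A gripper straight above the button strikes it: reach in from the front, tilted, square to the face.
- test_button_top (a point): Centre of the top of the blue round test button, 28 mm in diameter. Its z axis stands square to the sloping face, 35 degrees from vertical towards the front (box -x); the button is pushed against that axis. It stands 12 mm above its 44 mm round black housing.
- test_button (a joint): How far the button is pressed, m: 0 out, 0.008 fully in (about 5 N); springs back. Near full press it trips the lever.
- trip_lever_knob (a point): Centre of the red ball, 26 mm in diameter, at the end of the trip lever (9 mm steel rod, 75 mm from pivot to ball centre).
- trip_lever_pivot (a point): Pivot of the trip lever, on its axis, which is level and lies along the box's y.
- trip_lever (a joint): Trip lever angle, rad: 0 up (on; it leans 0.12 rad past upright, towards the box's +x, and stays there by its own weight), 1.4 dropped (tripped; it points to the front, 17 degrees above level). Let go short of upright, beyond about 0.12 rad, it falls down again.
- counter: Blue test counter, fixed to the bench: body 80 x 80 mm and 58 mm high on a 100 x 120 mm foot plate. Origin on the bench under its middle; its front with the number wheels looks to its -x, z up.
- advance_lever_post (a point): Middle of the red upright post at the end of the counter's advance lever: 16 mm in diameter, 46 mm tall, from 63 to 109 mm above the bench; this point is 90 mm above the bench.
- advance_lever_pivot (a point): On the upright axis of the advance lever (middle of the counter), at the same height as the post's point. The post is 75 mm from it; the lever arm (6 mm thick, 12 mm wide) runs 63 to 69 mm above the bench.
- advance_lever (a joint): Advance lever angle, rad: 0 home, 1.05 at its stop, anticlockwise seen from above (towards the red stop pin). At home the lever points 150 degrees anticlockwise from the counter's +x, at the stop 210 degrees. Sprung: 2 N at the post to start, 6 N at the stop; it springs home when let go.
- socket: Steel socket, 28 mm in diameter, 34 mm tall, standing beside the counter; leave alone. Origin under its centre.
- oil_filter: Orange oil filter, 76 mm in diameter, 85 mm tall, behind the switch box; leave alone. Origin under its centre.
- screwdriver: Screwdriver lying near the robot; leave alone.
- spray_can: Spray can with a blue band, 56 mm in diameter, 150 mm tall; leave alone. Origin under its centre.
- parts_bin: Yellow bin of bolts, 150 x 100 x 60 mm; leave alone. Origin under its centre.
- spanner: Steel spanner lying behind the counter; leave alone.
Things that resemble listed ones, but are neither listed nor needed, are in the scene too. What is shaped like the counter but turquoise is not meant.

How it is judged (in metres and radians):
On the way, in this order (a step that is already met when the one before it is completed fails the run):
1. the test button is pushed in and trips the lever off its upright place (value of joint test_button above 0.006 m and value of joint trip_lever above 0.15 rad).
2. the trip lever has dropped right down (value of joint trip_lever above 1.2 rad).
3. the trip lever is lifted back up and stays on (value of joint trip_lever below 0.08 rad), for 0.2 s.
4. the advance lever is swung to its stop (value of joint advance_lever above 0.97 rad and value of joint trip_lever below 0.08 rad), for 0.05 s.
At the end, for the whole second after the job is handed in: Trip lever up (within 0.08 rad of on), test button out (within 1.5 mm), advance lever home (within 0.06 rad), after the button dropped the lever, the lever was lifted back, and the advance lever then came within 0.08 rad of its stop. No bystander moved over 30 mm (value of joint trip_lever below 0.08 rad and value of joint advance_lever below 0.06 rad and value of joint test_button below 0.0015 m); the robot touches nothing.
It fails at once if a bystander is moved more than 30 mm (distance of any of socket, oil_filter, screwdriver, spray_can, parts_bin, spanner from where it was at the start of the episode above 0.03 m).
It also fails if it takes over 64 s, if anything falls off the work surface, if the arm or the gripper's body presses on something with over 40 N, if the wrist force passes 120 N, or if a joint passes its speed limit or range.

## Robot

A 6-joint arm with a two-finger parallel gripper is mounted at the origin on the work surface. World frame = base frame: x ahead of the robot, y to its left, z up, the work surface at z = 0. Lengths are in mm, angles in degrees, forces in N, time in s.
With the tool pointing down it reaches from about 300 to 850 mm from the base axis. Payload 4.2 kg.
Tool frame: the origin (TCP) lies between the finger pads; the fingertips stand 19 mm ahead of it and the grasp point (between the pads) is the TCP (env.tips_ahead is the distance from the TCP to the fingertips, in mm); z points along the fingers, y is the direction in which the jaws open and shut (so a half turn about z gives the same grasp; the last joint's range is limited). The gripper opens to 91 mm and grips with 3 to 60 N. Pads are 32 mm wide; open, the fingers measure 118 mm over their backs; the gripper's body (76 mm by 178 mm) begins 60 mm behind the grasp point.
Start: joints at [69.729, 18.312, 89.639, -0, 72.044, -1.146], TCP at [188.393, 543.277, 232.976] pointing down, gripper open.
Joint ranges: [-177.97, 177.97], [-48.28, 115.42], [12.27, 149.76], [-77.06, 257.06], [2.81, 150.46], [-146.56, 146.56]. Speed limits (degrees/s): [147.25, 147.25, 180, 180, 180, 180].

## Interface

Orientations are given as [roll, pitch, yaw] about the fixed x, y, z axes, in that order (R = Rz(yaw) Ry(pitch) Rx(roll)).
In Python, from workcell import telemetry, viewer, job_done, env gives the robot as it stands. The module is installed in compiled form; this text tells all that it offers.
- The arm moves only by the shell command python3 -m jog 'ROWS' [FORCE]. ROWS is JSON, a list of rows, each a list of 3 entries, a list of its own where there are three numbers: the shift along the tool's x, y, z in cm, then the turn about the tool's z in degrees, then the opening, from 0 (shut) to 1 (fully open). A call has 1 to 10 rows; each row shifts and turns the pose as measured when the row begins, along the tool's axes as they then stand; what a row does not reach is not made up. A row lasts 1/8 s, in which the tool goes at most 62.5 mm and 10.7 degrees, less where a joint would pass 70% of its speed; a pose out of reach is approached as far as the arm can. A call is refused whole if a number of a shift passes 6.25 or a number of a turn 10.7, either way. A call with a gripper value outside its range is refused whole. The fingers move at their own pace and stop on an object; FORCE is the grip in N (left out, the last holds). Time passes only in rows, so rows that do not move let the fingers close. It gives the time, the measured TCP pose, the force and the opening at its end, in the units of the state.
- telemetry.state(): the state, without advancing time (a new reading comes with each control period).
- viewer.grab_frame(name): name is "scene" or "top" or "wrist"; returns a dict with "color" (400x640x3 uint8, red, green, blue), "K" (3x3 intrinsics, pixels), "rvec" (rotation vector, rad) and "tvec" (3), from world to camera coordinates, as OpenCV has them. Camera axes: x right, y down, z forward; pixel columns grow to the right and rows downward; lengths in mm; the calibration is good to about 2 mm. A picture is of the moment at which its call begins. There is no depth.
- job_done(): hands the job in, once; it reports no verdict.
The state is a dict: "time_s": time; "qpos": joint angles; "qvel": joint speeds; "effort": joint torques, N m; "ee_pos": TCP position; "ee_rot": TCP orientation; "force": force on the tool from outside, world axes, zero at the start; "torque": the same for the moment, N m; "gripper_width": finger opening in mm.
Only numpy, scipy, OpenCV 4.12 (cv2) and the standard library are available. Lean on these libraries where they do the work, as an engineer would, in place of code of your own. Each camera call takes 0.05 s, during which the arm holds its last target. There are 200 camera calls.

## Working session

There is one attempt and no reset: what is moved stays moved. The work goes in short steps, Python scripts to look and compute and a shell command to move; the robot and the scene stay as the last step left them, time stands still between calls to the robot, and variables do not carry over. Pictures are saved under pics/ and viewed, about 8 in all and at most 12, crops included, and the job is handed in when it is done.

```bash
mkdir -p pics; cat > h.py <<'E'
import numpy as np, cv2
from workcell import telemetry, viewer, env
from scipy.spatial.transform import Rotation as R
def grab(n,save=None):
    f=viewer.grab_frame(n); 
    if save: cv2.imwrite('pics/'+save,f['color'][:,:,::-1])
    return f
def cam(f):
    M=cv2.Rodrigues(np.array(f['rvec'],float))[0]; t=np.array(f['tvec'],float).ravel(); return M,t,np.array(f['K'])
def ray(f,uv):
    M,t,K=cam(f); return -M.T@t, M.T@np.linalg.inv(K)@np.array([uv[0],uv[1],1.])
def onz(f,uv,z):
    c,d=ray(f,uv); return c+d*(z-c[2])/d[2]
def tri(f1,a,f2,b):
    c1,d1=ray(f1,a);c2,d2=ray(f2,b)
    s=np.linalg.lstsq(np.c_[d1,-d2],c2-c1,rcond=None)[0]
    p,q=c1+s[0]*d1,c2+s[1]*d2
    return (p+q)/2,np.linalg.norm(p-q)
def proj(f,p):
    M,t,K=cam(f); q=K@(M@np.array(p,float)+t); return q[:2]/q[2]
def tool():
    s=telemetry.state(); return np.array(s['ee_pos']),R.from_euler('xyz',s['ee_rot'],degrees=True).as_matrix(),s
E
python3 - <<'E'
from h import *
import pickle
fs={n:grab(n,n+'0.png') for n in('scene','top','wrist')}
pickle.dump(fs,open('f0.pkl','wb'))
p,Rm,s=tool();print(s,env.tips_ahead)
for n,f in fs.items(): print(n,ray(f,(320,200)))
E
```

```text
{'time_s': 0.15, 'qpos': array([ 6.97305871e+01,  1.83424720e+01,  8.96880535e+01, -1.25980590e-03,
        7.20432819e+01, -1.14418811e+00]), 'qvel': array([ 0.08306327, -0.13864449, -0.14717345, -0.00578978, -0.03741346,
        0.09533527]), 'effort': array([-1.20170448e-04, -4.12773514e+01, -2.32155168e+01,  7.27401185e-02,
        4.33616422e-02, -7.33172601e-05]), 'ee_pos': array([188.26293299, 542.95318903, 232.33652966]), 'ee_rot': array([-1.79926183e+02, -2.76125001e-04,  1.60875164e+02]), 'force': array([0.34691829, 0.98774921, 0.5844213 ]), 'torque': array([ 0.01309   , -0.02185812,  0.00493792]), 'gripper_width': 90.6149279855612} 19.0
scene (array([1259.45856281,  244.61229583, 1380.80835598]), array([-0.47670786, -0.17827525, -0.86082394]))
top (array([ 298.41779254,    9.76798346, 1351.26395736]), array([ 1.83908200e-01,  1.24906041e-04, -9.82979536e-01]))
wrist (array([119.29303815, 566.35136472, 383.73341563]), array([ 0.22417187, -0.0940824 , -0.97019307]))
```

View pics/scene0.png

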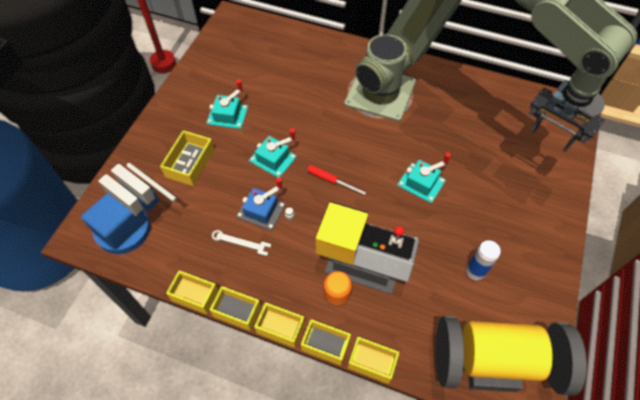

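View pics/top0.png

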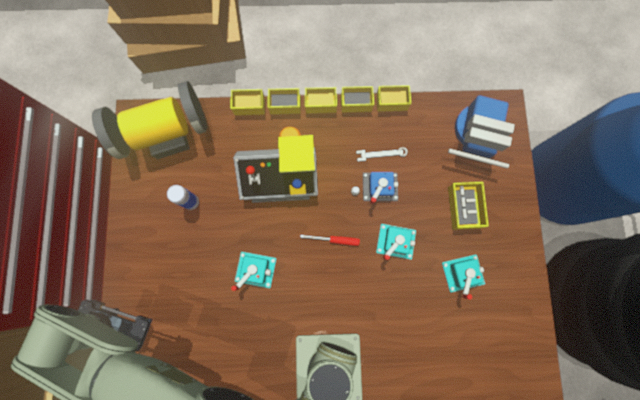

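Scene: switch box at (365,245) with yellow roof and red knob (399,231), blue counter (262,205), socket (289,212). Top: box at (277,175), knob (250,170), button (297,186), blue counter (381,186), socket (355,190). Next I measure the box and counter by masks.

```bash
python3 - <<'E'
from h import *
import pickle
fs=pickle.load(open('f0.pkl','rb'))
t=fs['top']['color'];s=fs['scene']['color']
a=cv2.resize(t[130:215,225:405],None,fx=4.4,fy=4.4,interpolation=cv2.INTER_CUBIC)
b=cv2.resize(s[175:290,230:425],None,fx=2,fy=2,interpolation=cv2.INTER_CUBIC)
c=np.zeros((600,792,3),np.uint8);c[:374,:792]=a[:374,:792];c[374:600,:390]=b[:226]
cv2.imwrite('pics/c1.png',c[:,:,::-1])
def blobs(im,roi,lo,hi,name):
    h=cv2.cvtColor(im,cv2.COLOR_RGB2HSV);m=cv2.inRange(h,lo,hi);z=np.zeros_like(m);x0,y0,x1,y1=roi;z[y0:y1,x0:x1]=m[y0:y1,x0:x1]
    n,_,st,ce=cv2.connectedComponentsWithStats(z)
    for i in range(1,n):
        if st[i,4]>5: print(name,st[i],ce[i].round(2))
for nm,im,roi in(('top',t,(225,130,410,215)),('scene',s,(230,175,425,290))):
    blobs(im,roi,(0,130,90),(6,255,255),nm+' red');blobs(im,roi,(172,130,90),(180,255,255),nm+' red2')
    blobs(im,roi,(100,120,50),(125,255,255),nm+' blue');blobs(im,roi,(25,150,100),(34,255,255),nm+' yel')
E
```

```text
top red [245 165  10   9  64] [249.75 169.42]
top red [370 198   6   6  25] [372.56 200.36]
top blue [370 173  24  22 327] [381.59 182.6 ]
top blue [293 180   8   7  50] [296.5  183.08]
top yel [ 278  130   36   42 1267] [295.63 152.38]
top yel [289 185  17   9 100] [297.21 189.95]
scene red [314 175  25   9 124] [328.02 177.83]
scene red [275 178   7  11  57] [278.74 182.25]
scene red [393 226  12  10  93] [398.54 230.55]
scene blue [254 189  10   5  23] [258.78 191.48]
scene blue [243 192  33  31 544] [259.5 208.3]
scene yel [ 316  202   52   49 1661] [342.05 225.82]
```

View pics/c1.png

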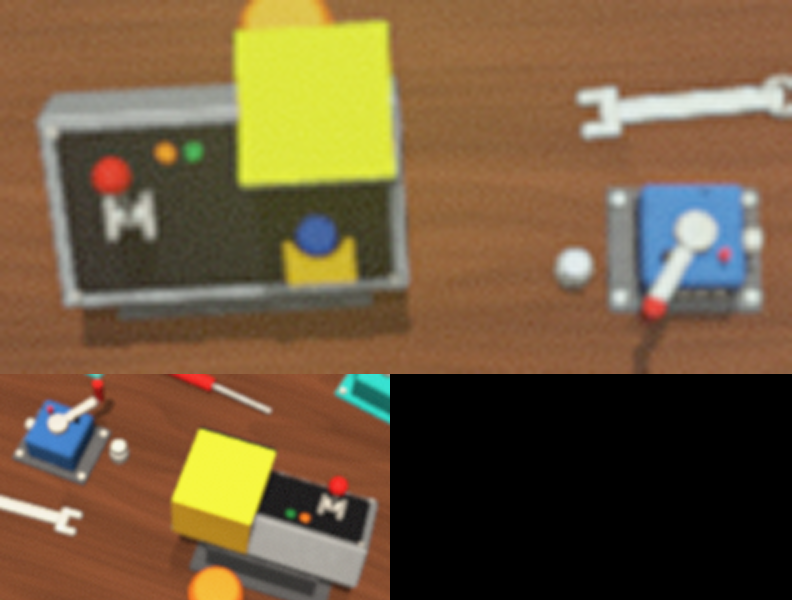

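Crop (×4.4 from top 225,130): knob (111,175), button (317,234), roof quad (235,31)-(388,22)-(396,177)-(239,186), box front corners (70,300),(405,283); post (653,307), counter hub (695,230), foot corners (610,190)-(757,308). The counter's lever points to its front-left, the stop pin is on its right.

```bash
python3 - <<'E'
from h import *
import pickle
fs=pickle.load(open('f0.pkl','rb'));T=fs['top'];S=fs['scene']
u=lambda x,y:((x+.5)/4.4+225-.5,(y+.5)/4.4+130-.5)
P=lambda n,p:print(n,np.round(p,1))
k,e=tri(T,(249.75,169.42),S,(398.5,230.5));P('knob',k);print(e)
rc=[onz(T,u(*q),208) for q in((235,31),(388,22),(396,177),(239,186))]
for q in rc:P('roof',q)
P('guard mid',(rc[2]+rc[3])/2); d=rc[3]-rc[2];print('w',np.linalg.norm(d),'yaw',np.degrees(np.arctan2(-d[0],d[1])))
d=rc[0]-rc[3];print('side yaw',np.degrees(np.arctan2(d[1],d[0])),np.linalg.norm(d))
fl,fr=onz(T,u(70,300),67),onz(T,u(405,283),67);P('front',(fl+fr)/2);d=fl-fr;print(np.linalg.norm(d),'yaw',np.degrees(np.arctan2(-d[0],d[1])))
bl=onz(T,u(45,122),153);P('backleft',bl)
for z in(85,100,115):P('button z%d'%z,onz(T,(296.5,183.08),z))
P('post',onz(T,(372.56,200.36),105));P('hub',onz(T,u(695,230),70))
P('post tri',tri(T,(372.56,200.36),S,(278.7,182))[0])
P('socket',onz(T,u(574,265),34))
P('foot',[onz(T,u(*q),3)[:2] for q in((620,199),(750,199),(620,297),(752,297))])
E
```

```text
knob [615.7 221.1 192.9]
1.184965265675995
roof [712.2 132.1 208. ]
roof [715.7  26.1 208. ]
roof [604.7  23.5 208. ]
roof [601.5 130.4 208. ]
guard mid [603.1  76.9 208. ]
w 107.00242685435347 yaw 1.7199702969703887
side yaw 0.8977985944139169 110.7131573468807
front [556.7 147.   67. ]
253.19947869347502 yaw 1.2881549626287174
backleft [667.5 275.  153. ]
button z85 [594.4  85.8  85. ]
button z100 [590.9  84.9 100. ]
button z115 [587.4  84.  115. ]
post [ 525.4 -159.3  105. ]
hub [ 593.6 -200.8   70. ]
post tri [ 528.5 -161.1   87.3]
socket [ 576.7 -111.    34. ]
foot [[ 636.2 -153.2]
 [ 633.2 -257.4]
 [ 556.3 -149.2]
 [ 553.2 -254. ]]
```

Box yaw ≈1.5°, origin ≈(618,148); knob, pivot and roof sizes fit the given dimensions. I'll test the interface's turn entry (need a tilt).

```bash
python3 -m jog '[[[0,0,0],[0,2,0],1]]'; python3 -m jog '[[[0,0,-2],0,0]]' 30
```

```text
time_s: 0.28
ee_pos: [187.9, 541.9, 250.6]
ee_rot: [-179.7, -0.0, 160.9]
force: [0.5, 0.2, -0.6]
gripper_width: 83.6schema error: expected a number
```

The turn is about tool z only, so a tilt has to come through the reach limit: a pose out of reach is approached as far as the arm can, and the orientation reached then persists. I move up over the bench and try it in free space.

```bash
python3 -m jog '[[[0,0,-6],-10.3,0],[[0,0,-6],-10.3,0],[[0,0,-4],0,0]]' 30; python3 -m jog '[[[-4.1,-4.4,0],0,0],[[-4.1,-4.4,0],0,0],[[-4.1,-4.4,0],0,0],[[-4.1,-4.4,0],0,0],[[-4.1,-4.4,0],0,0],[[-4.1,-4.4,0],0,0],[[-4.1,-4.4,0],0,0],[[-4.1,-4.4,0],0,0],[[-4.1,-4.4,0],0,0],[[-4.1,-4.4,0],0,0]]'; python3 -c "
from h import *
print(tool()[2]['qpos'])"
```

```text
time_s: 0.65
ee_pos: [187.8, 541.7, 411.5]
ee_rot: [-179.2, -0.3, -177.8]
force: [0.5, 0.2, -0.5]
gripper_width: 53.8
time_s: 1.9
ee_pos: [626.0, 110.3, 414.6]
ee_rot: [-179.7, -0.2, -177.3]
force: [-0.3, 0.6, 0.1]
gripper_width: 0.1
[  9.11331762  21.96799581  58.78971187  -0.31474967  99.50402584
 -83.64030005]
```

```bash
python3 -m jog '[[[-6,0,0],0,0],[[-6,0,0],0,0],[[-6,0,0],0,0],[[-6,0,0],0,0]]'; python3 -m jog '[[[-6,0,0],0,0],[[-6,0,0],0,0]]'; python3 -c "
from h import *
print(tool()[2]['qpos'])"
```

```text
time_s: 2.4
ee_pos: [825.0, 110.5, 389.5]
ee_rot: [-179.8, 1.3, -177.7]
force: [-10.3, -1.5, 10.6]
gripper_width: 0.3
time_s: 2.65
ee_pos: [876.2, 106.1, 339.8]
ee_rot: [180.0, 4.6, -177.7]
force: [-0.3, -0.6, -0.4]
gripper_width: 0.4
[  6.25553894  52.46205758  12.3624502   -0.28673437 110.61947785
 -86.19267291]
```

The tilt grows in the wanted (outward) direction at the J3 limit. I keep pushing outward/up.

```bash
python3 -m jog '[[[-5,0,-3.5],0,0],[[-5,0,-3.5],0,0],[[-5,0,-3.5],0,0]]'; python3 -c "
from h import *
print(tool()[2]['qpos'])"
```

```text
time_s: 3.02
ee_pos: [891.1, 96.7, 381.3]
ee_rot: [179.5, 11.2, -177.7]
force: [-0.6, 0.7, 0.9]
gripper_width: 0.3
[  5.49709925  50.03935949  12.26764062  -0.10783584 106.45690074
 -86.8913096 ]
```

```bash
python3 -m jog '[[[-5,0,-3.5],0,0],[[-5,0,-3.5],0,0],[[-5,0,-3.5],0,0],[[-5,0,-3.5],0,0],[[-5,0,-3.5],0,0],[[-5,0,-3.5],0,0]]'; python3 -c "
from h import *
print(tool()[2]['qpos'])"
```

```text
time_s: 3.78
ee_pos: [889.5, 79.3, 513.7]
ee_rot: [178.6, 26.1, -178.0]
force: [0.3, 0.2, -1.1]
gripper_width: 0.5
[  4.19005788  42.36241131  12.32131368   0.48545806  99.21912908
 -87.98868626]
```

```bash
python3 -m jog '[[[-5,0,-3.5],0,0],[[-5,0,-3.5],0,0],[[-5,0,-3.5],0,0]]'; python3 -c "
from h import *
p,Rm,s=tool();print(s['qpos'],Rm)"
```

```text
time_s: 4.15
ee_pos: [872.7, 70.7, 588.1]
ee_rot: [178.2, 33.2, -178.2]
force: [0.3, -0.2, -0.2]
gripper_width: 0.4
[  3.55823017  38.04323979  12.32273973   0.89318037  96.41726612
 -88.43088123] [[-0.83653256 -0.04909145  0.54571358]
 [-0.0263305   0.99842924  0.04945455]
 [-0.54728419  0.02700143 -0.83651117]]
```

```bash
cat >> h.py <<'E'
def go(tip):
    p,Rm,s=tool(); d=Rm.T@(np.array(tip,float)-(p+19*Rm[:,2])); print('tool cm',np.round(d/10,2),'p',p.round(1),'rot',np.round(s['ee_rot'],1),'F',np.round(s['force'],1),'t',s['time_s']);return d
E
python3 -c "
from h import *
go([502,82,236])"
```

```text
tool cm [50.25  2.    7.38] p [872.7  70.7 588.1] rot [ 178.2   33.2 -178.2] F [ 0.3 -0.2 -0.2] t 4.15
```

```bash
python3 -m jog '[[[5,0.2,0.7],0,0],[[5,0.2,0.7],0,0],[[5,0.2,0.7],0,0],[[5,0.2,0.7],0,0],[[5,0.2,0.7],0,0],[[5,0.2,0.7],0,0],[[5,0.2,0.7],0,0],[[5,0.2,0.7],0,0],[[5,0.2,0.7],0,0],[[5,0.2,0.7],0,0]]'; python3 -m jog '[[[0,0,0],0,0],[[0,0,0],0,0]]'; python3 -c "
from h import *
go([502,82,236])
f=grab('wrist','w1.png')
import pickle;pickle.dump(f,open('w1.pkl','wb'))
print(proj(f,[588,84,113]),proj(f,[603,77,202]),proj(f,tool()[0]+19*tool()[1][:,2]))"
```

```text
time_s: 5.4
ee_pos: [506.6, 80.6, 272.9]
ee_rot: [177.9, 35.4, -178.4]
force: [-0.1, 0.7, -0.4]
gripper_width: 0.6
time_s: 5.65
ee_pos: [502.6, 80.3, 270.9]
ee_rot: [177.9, 35.2, -178.4]
force: [1.0, 0.5, 0.3]
gripper_width: 0.2
tool cm [2.06 0.07 0.93] p [502.6  80.3 270.9] rot [ 177.9   35.2 -178.4] F [1.  0.5 0.3] t 5.65
[320.02932769 170.82399436] [313.58286696 253.55205145] [325.17491727 250.27973923]
```

View pics/w1.png

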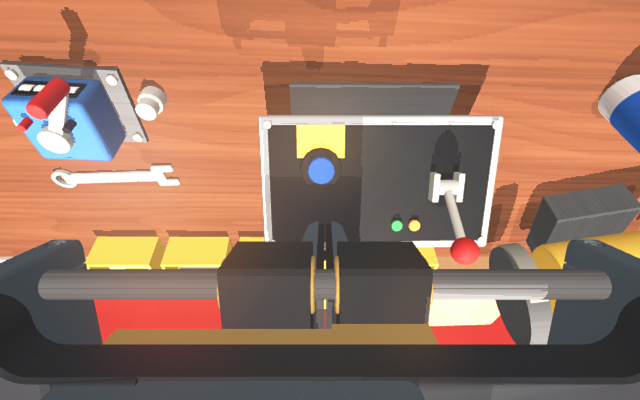

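Wrist view: button at (321,171) where predicted (320,171); knob (465,250), pivot bracket (447,187), blue counter post (48,98), hub (57,136), socket (150,102).

```bash
python3 -c "
from h import *
import pickle
f=pickle.load(open('w1.pkl','rb'));T=pickle.load(open('f0.pkl','rb'))['top']
h=cv2.cvtColor(f['color'],cv2.COLOR_RGB2HSV)
m=cv2.inRange(h,(100,120,50),(125,255,255));m2=np.zeros_like(m);m2[145:200,295:345]=m[145:200,295:345]
M=cv2.moments(m2,True);uv=(M['m10']/M['m00'],M['m01']/M['m00']);print(uv,M['m00'])
print('btn',tri(f,uv,T,(296.5,183.08)))
print('knob',tri(f,(465,250.5),T,(249.75,169.42)))
print('post top',onz(f,(58,85),109),'socket top',onz(f,(150,95),34),'hub',onz(f,(57,131),75))
b=tri(f,uv,T,(296.5,183.08))[0]
n=np.array([-.574,-.015,.819])
for d in (40,5,-10): go(b+n*d)
"
```

```text
(320.8462962962963, 170.63148148148147) 540.0
btn (array([587.86906032,  84.49334296, 112.81652896]), np.float64(0.6869339884297754))
knob (array([615.8626356 , 221.62624226, 191.09727896]), np.float64(1.8696473785462964))
post top [ 501.66815417 -126.99826737  109.        ] socket top [555.42243402 -98.05894413  34.        ] hub [ 573.72234322 -184.15935882   75.        ]
tool cm [ 2.02 -0.3  11.92] p [502.1  80.1 270.3] rot [ 178.    35.1 -178.4] F [-0.6 -1.1 -0.9] t 5.7
tool cm [ 2.03 -0.43 15.42] p [502.1  80.1 270.3] rot [ 178.    35.1 -178.4] F [-0.6 -1.1 -0.9] t 5.7
tool cm [ 2.03 -0.48 16.91] p [502.1  80.1 270.3] rot [ 178.    35.1 -178.4] F [-0.6 -1.1 -0.9] t 5.7
```

```bash
python3 -m jog '[[[1,-0.1,2],0,0],[[1,-0.2,3],0,0],[[0,0,3.5],0,0],[[0,0,3.5],0,0],[[0,0,0],0,0]]'; python3 -c "
from h import *
for d in (5,-9): go(np.array([587.9,84.5,112.8])+np.array([-.574,-.015,.819])*d)
"
```

```text
time_s: 6.32
ee_pos: [569.4, 83.9, 169.4]
ee_rot: [177.8, 36.4, -178.6]
force: [-0.8, 0.0, -0.3]
gripper_width: 0.4
tool cm [ 1.86 -0.19  3.25] p [569.4  83.9 169.4] rot [ 177.8   36.4 -178.6] F [-0.8  0.  -0.3] t 6.325
tool cm [ 1.89 -0.24  4.65] p [569.4  83.9 169.4] rot [ 177.8   36.4 -178.6] F [-0.8  0.  -0.3] t 6.325
```

```bash
python3 -m jog '[[[1.5,-0.1,0],0,0],[[0.8,-0.1,0],0,0],[[0,0,1],0,0]]'; python3 -c "
from h import *
for d in (5,-9): go(np.array([587.9,84.5,112.8])+np.array([-.574,-.015,.819])*d)
"
```

```text
time_s: 6.7
ee_pos: [557.2, 81.9, 150.8]
ee_rot: [177.7, 36.8, -178.6]
force: [0.7, 0.2, 0.0]
gripper_width: 0.3
tool cm [-0.21  0.01  2.49] p [557.2  81.9 150.8] rot [ 177.7   36.8 -178.6] F [0.7 0.2 0. ] t 6.7
tool cm [-0.16 -0.04  3.88] p [557.2  81.9 150.8] rot [ 177.7   36.8 -178.6] F [0.7 0.2 0. ] t 6.7
```

```bash
python3 -m jog '[[[-0.1,0,1.5],0,0],[[0,0,1],0,0],[[0,0,0.8],0,0]]'; python3 -m jog '[[[0,0,0.5],0,0],[[0,0,0.4],0,0]]'; python3 -c "
from h import *
go(np.array([587.9,84.5,112.8])+np.array([-.574,-.015,.819])*-8)
"
```

```text
time_s: 7.08
ee_pos: [578.1, 83.3, 126.0]
ee_rot: [177.7, 36.9, -178.7]
force: [-45.2, -6.7, 55.2]
gripper_width: 0.7
time_s: 7.32
ee_pos: [577.8, 83.2, 126.2]
ee_rot: [177.8, 37.4, -178.6]
force: [-37.7, -1.4, 41.0]
gripper_width: 0.6
tool cm [0.05 0.01 0.58] p [577.8  83.2 126.2] rot [ 177.8   37.4 -178.6] F [-37.7  -1.4  41. ] t 7.325
```

Bottomed out (71 N). I back off and look at the lever.

```bash
python3 -m jog '[[[0,0,-3],0,0],[[0,0,-4],0,0],[[0,0,-4],0,0],[[0,0,-4],0,0],[[0,0,-3],0,0],[[0,0,0],0,0]]'; python3 -c "
from h import *
import pickle
f=grab('wrist','w2.png');pickle.dump(f,open('w2.pkl','wb'))
p,Rm,s=tool();print(p,s['ee_rot'])
T=grab('top')
n=cv2.resize(T['color'][130:215,225:405],None,fx=3,fy=3)
c=np.zeros((660,640,3),np.uint8);c[:400]=f['color'];c[400:655,:540]=n
cv2.imwrite('pics/c2.png',cv2.resize(c[:656,:,::-1],(585,600)))
pickle.dump(T,open('t2.pkl','wb'))"
```

```text
time_s: 8.07
ee_pos: [470.7, 73.8, 272.5]
ee_rot: [177.9, 38.1, -178.6]
force: [0.3, -0.8, 0.2]
gripper_width: 0.4
[470.61539392  73.79543451 271.14043163] [ 177.89993645   37.99001169 -178.53554469]
```

View pics/c2.png

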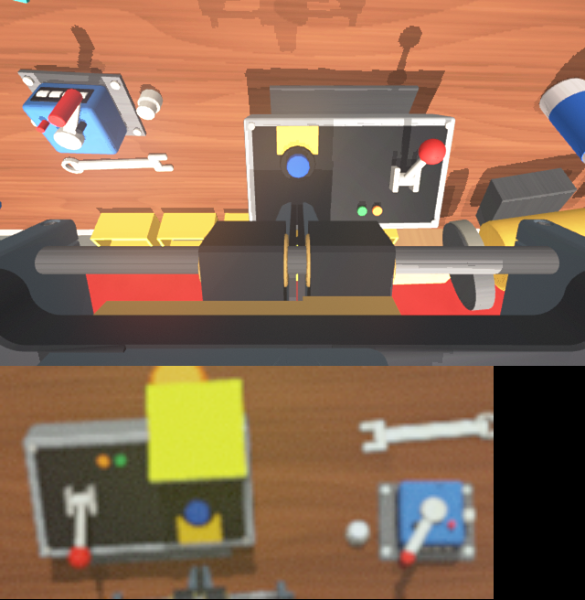

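The lever has dropped and the button is out again; knob in front at c2 (432,151) (wrist) and (79,556) (top). I'll grip the ball lightly and carry it along the arc.

```bash
python3 -c "
from h import *
import pickle
W=pickle.load(open('w2.pkl','rb'));T=pickle.load(open('t2.pkl','rb'))
def red(f,roi):
    h=cv2.cvtColor(f['color'],cv2.COLOR_RGB2HSV);m=cv2.inRange(h,(0,130,90),(6,255,255));z=np.zeros_like(m);x0,y0,x1,y1=roi;z[y0:y1,x0:x1]=m[y0:y1,x0:x1]
    M=cv2.moments(z,True);return M['m10']/M['m00'],M['m01']/M['m00'],M['m00']
a=red(W,(440,140,500,190));b=red(T,(235,160,270,212));print(a,b)
k,e=tri(W,a,T,b);print(k,e)
p,Rm,s=tool()
ax=Rm[:,2]
for d in(80,0): go(k-d*ax+19*ax)
"
```

```text
(472.39730134932535, 165.2623688155922, 667.0) (253.64, 199.48, 50.0)
[532.59294385 217.93922338 139.71423825] 0.8549832825200341
tool cm [ 2.79 13.73  6.82] p [470.5  73.8 269.8] rot [ 177.9   37.8 -178.5] F [ 1.3  0.4 -0.1] t 8.175
tool cm [ 2.79 13.73 14.82] p [470.5  73.8 269.8] rot [ 177.9   37.8 -178.5] F [ 1.3  0.4 -0.1] t 8.175
```

```bash
python3 -m jog '[[[0.9,4.5,1],0,0.5],[[0.9,4.5,2],0,0.5],[[0.9,4.5,2],0,0.5],[[0,0,1.5],0,0.5],[[0,0,0],0,0.5]]' 6; python3 -c "
from h import *
p,Rm,s=tool()
go(np.array([532.6,217.9,139.7])+19*Rm[:,2])"
```

```text
time_s: 8.8
ee_pos: [484.0, 196.8, 202.0]
ee_rot: [178.3, 37.0, -178.3]
force: [-0.8, -0.4, 0.4]
gripper_width: 45.0
tool cm [-0.18  1.73  7.99] p [484.  196.8 202. ] rot [ 178.3   37.  -178.3] F [-0.8 -0.4  0.4] t 8.8
```

```bash
python3 -m jog '[[[0,1.8,0],0,0.5],[[0,0.4,1.5],0,0.5],[[0,0,0],0,0.5]]'; python3 -c "
from h import *
p,Rm,s=tool()
go(np.array([532.6,217.9,139.7])+19*Rm[:,2])"
```

```text
time_s: 9.18
ee_pos: [492.1, 218.9, 188.2]
ee_rot: [178.4, 36.8, -178.4]
force: [-0.5, -0.9, 0.5]
gripper_width: 45.5
tool cm [-0.33 -0.39  6.29] p [492.1 218.9 188.2] rot [ 178.4   36.8 -178.4] F [-0.5 -0.9  0.5] t 9.175
```

```bash
python3 -m jog '[[[-0.3,-0.3,2],0,0.5],[[0,-0.1,2],0,0.5],[[0,0,1.6],0,0.5],[[0,0,0.3],0,0.5]]'; python3 -c "
from h import *
p,Rm,s=tool()
go(np.array([532.6,217.9,139.7])+19*Rm[:,2])"
```

```text
time_s: 9.68
ee_pos: [531.4, 215.4, 143.5]
ee_rot: [178.3, 36.9, -178.7]
force: [0.2, 0.5, 0.9]
gripper_width: 45.5
tool cm [0.12 0.23 0.38] p [531.4 215.4 143.5] rot [ 178.3   36.9 -178.7] F [0.2 0.5 0.9] t 9.675
```

```bash
python3 -m jog '[[[0.1,0.2,0.35],0,0.4],[[0,0,0],0,0.2],[[0,0,0],0,0.2],[[0,0,0],0,0.2],[[0,0,0],0,0.2]]' 6; python3 -c "
from h import *
p,Rm,s=tool()
print(s['gripper_width'])
pv=np.array([604.5,219.5,118])
for th in (1.4,1.1,.8,.5,.2,0,-.02):
    a=.12-th
    k=pv+75*np.array([np.sin(a),.026*np.sin(a),np.cos(a)]); print(th,k.round(0),end=' ');go(k+19*Rm[:,2])"
```

```text
time_s: 10.3
ee_pos: [532.9, 218.8, 142.3]
ee_rot: [178.1, 37.1, -178.7]
force: [2.7, 1.6, -1.8]
gripper_width: 25.4
25.44053968536909
1.4 [533. 218. 140.] tool cm [ 0.19 -0.12  0.2 ] p [532.9 218.8 142.3] rot [ 178.1   37.1 -178.7] F [ 2.7  1.6 -1.8] t 10.3
1.1 [542. 218. 160.] tool cm [-1.8  -0.08 -0.84] p [532.9 218.8 142.3] rot [ 178.1   37.1 -178.7] F [ 2.7  1.6 -1.8] t 10.3
0.8 [557. 218. 176.] tool cm [-4.   -0.06 -1.25] p [532.9 218.8 142.3] rot [ 178.1   37.1 -178.7] F [ 2.7  1.6 -1.8] t 10.3
0.5 [577. 219. 188.] tool cm [-6.23 -0.07 -0.98] p [532.9 218.8 142.3] rot [ 178.1   37.1 -178.7] F [ 2.7  1.6 -1.8] t 10.3
0.2 [599. 219. 193.] tool cm [-8.28 -0.09 -0.07] p [532.9 218.8 142.3] rot [ 178.1   37.1 -178.7] F [ 2.7  1.6 -1.8] t 10.3
0 [613. 220. 192.] tool cm [-9.45 -0.11  0.85] p [532.9 218.8 142.3] rot [ 178.1   37.1 -178.7] F [ 2.7  1.6 -1.8] t 10.3
-0.02 [615. 220. 192.] tool cm [-9.56 -0.12  0.96] p [532.9 218.8 142.3] rot [ 178.1   37.1 -178.7] F [ 2.7  1.6 -1.8] t 10.3
```

Ball gripped (25.4 mm). Follow the arc.

```bash
python3 -m jog '[[[-1,0,-0.6],0,0.2],[[-1,0,-0.4],0,0.2],[[-1.1,0,-0.25],0,0.2],[[-1.1,0,-0.15],0,0.2]]'; python3 -c "
from h import *
p,Rm,s=tool()
print(s['gripper_width'])
pv=np.array([604.5,219.5,118]);print('r',np.hypot(*(p-pv)[[0,2]]),'th',.12-np.arctan2((p-pv)[0],(p-pv)[2]))
for th in (.8,.5,.2,0,-.02):
    a=.12-th
    k=pv+75*np.array([np.sin(a),.026*np.sin(a),np.cos(a)]); print(th,k.round(0),end=' ');go(k+19*Rm[:,2])"
```

```text
time_s: 10.8
ee_pos: [556.5, 219.4, 178.0]
ee_rot: [178.0, 36.9, -178.7]
force: [3.7, 2.8, -5.1]
gripper_width: 25.2
25.22065242130743
r 76.78743082649848 th 0.7947012365092702
0.8 [557. 218. 176.] tool cm [ 0.04 -0.12  0.17] p [556.5 219.4 178. ] rot [ 178.    36.9 -178.7] F [ 3.7  2.8 -5.1] t 10.8
0.5 [577. 219. 188.] tool cm [-2.19 -0.12  0.43] p [556.5 219.4 178. ] rot [ 178.    36.9 -178.7] F [ 3.7  2.8 -5.1] t 10.8
0.2 [599. 219. 193.] tool cm [-4.24 -0.15  1.33] p [556.5 219.4 178. ] rot [ 178.    36.9 -178.7] F [ 3.7  2.8 -5.1] t 10.8
0 [613. 220. 192.] tool cm [-5.42 -0.18  2.25] p [556.5 219.4 178. ] rot [ 178.    36.9 -178.7] F [ 3.7  2.8 -5.1] t 10.8
-0.02 [615. 220. 192.] tool cm [-5.53 -0.18  2.36] p [556.5 219.4 178. ] rot [ 178.    36.9 -178.7] F [ 3.7  2.8 -5.1] t 10.8
```

```bash
python3 -m jog '[[[-1.1,-0.1,0.2],0,0.2],[[-1.1,0,0.3],0,0.2],[[-1,0,0.4],0,0.2],[[-1,0,0.5],0,0.2]]'; python3 -c "
from h import *
p,Rm,s=tool()
print(s['gripper_width'])
pv=np.array([604.5,219.5,118]);print('r',np.hypot(*(p-pv)[[0,2]]),'th',.12-np.arctan2((p-pv)[0],(p-pv)[2]))
for th in (.2,0,-.02):
    a=.12-th
    k=pv+75*np.array([np.sin(a),.026*np.sin(a),np.cos(a)]); print(th,k.round(0),end=' ');go(k+19*Rm[:,2])"
```

```text
time_s: 11.3
ee_pos: [598.6, 220.6, 194.3]
ee_rot: [177.8, 37.0, -178.7]
force: [-0.7, 3.1, -3.2]
gripper_width: 25.1
25.05039871659857
r 76.57074967966129 th 0.19707018020522693
0.2 [599. 219. 193.] tool cm [ 0.11 -0.13  0.11] p [598.6 220.6 194.3] rot [ 177.8   37.  -178.7] F [-0.7  3.1 -3.2] t 11.3
0 [613. 220. 192.] tool cm [-1.07 -0.16  1.04] p [598.6 220.6 194.3] rot [ 177.8   37.  -178.7] F [-0.7  3.1 -3.2] t 11.3
-0.02 [615. 220. 192.] tool cm [-1.18 -0.17  1.14] p [598.6 220.6 194.3] rot [ 177.8   37.  -178.7] F [-0.7  3.1 -3.2] t 11.3
```

```bash
python3 -m jog '[[[-0.9,-0.1,0.7],0,0.2],[[-0.6,0,0.5],0,0.2],[[-0.3,0,0.2],0,0.2],[[-0.1,0,0.1],0,0.2]]'; python3 -c "
from h import *
p,Rm,s=tool()
pv=np.array([604.5,219.5,118]);print('r',np.hypot(*(p-pv)[[0,2]]),'th',.12-np.arctan2((p-pv)[0],(p-pv)[2]))"
```

```text
time_s: 11.8
ee_pos: [622.1, 221.4, 192.6]
ee_rot: [177.8, 36.7, -178.9]
force: [-9.2, 2.7, 6.0]
gripper_width: 25.1
r 76.69861661358279 th -0.1120822830228673
```

At the stop (−9 N in x). Release and back out.

```bash
python3 -m jog '[[[0,0,0],0,0.5],[[0,0,0],0,0.5],[[0,0,0],0,0.5],[[0,0,-2],0,0.5],[[0,0,-3],0,0.5],[[0,0,-5],0,0.5],[[0,0,-5],0,0.5],[[0,0,0],0,0.5]]'; python3 -c "
from h import *
import pickle
f=grab('wrist','w3.png');T=grab('top');pickle.dump((f,T),open('f3.pkl','wb'))
h=cv2.cvtColor(T['color'],cv2.COLOR_RGB2HSV);m=cv2.inRange(h,(0,130,90),(6,255,255));z=np.zeros_like(m);z[150:212,235:270]=m[150:212,235:270]
M=cv2.moments(z,True);print('knob top px',M['m10']/(M['m00']+1e-9),M['m01']/(M['m00']+1e-9),M['m00'])
h=cv2.cvtColor(f['color'],cv2.COLOR_RGB2HSV);m=cv2.inRange(h,(0,130,90),(6,255,255))
n,_,st,ce=cv2.connectedComponentsWithStats(m)
for i in range(1,n):
    if st[i,4]>150: print(st[i],ce[i].round(1))
print('exp up',proj(f,[615.8,221,192]),'down',proj(f,[532.6,218,139.7]))
"
```

```text
time_s: 12.8
ee_pos: [528.3, 211.9, 319.5]
ee_rot: [177.8, 36.7, -178.9]
force: [0.6, -0.1, 1.0]
gripper_width: 45.6
knob top px 249.82089551865937 169.41791044523256 67.0
[314 176  26  27 569] [326.4 189. ]
[  94  300   38   45 1326] [112.6 321.8]
[ 273  300  105   29 2845] [324.6 314.3]
[ 522  300   34   45 1057] [538.7 318.1]
exp up [326.65172778 190.38668688] down [325.50981887  81.66582101]
```

View pics/w3.png

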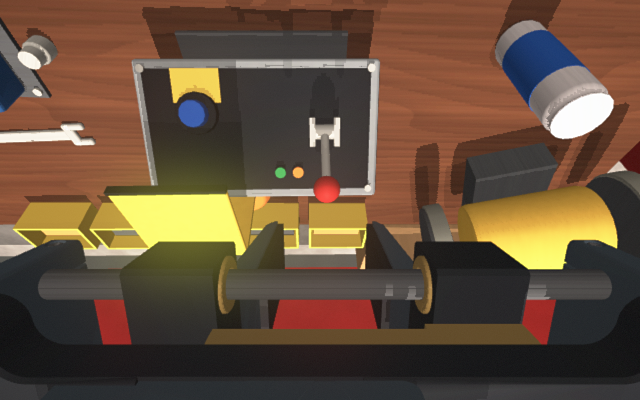

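The knob is back up at its original pixel (249.8,169.4 top; wrist 326,189 as expected), lever on. Now the counter post: home ≈(529,-162), stop ≈(528,-239). I go over with shut fingers.

```bash
python3 -c "
from h import *
go([530,-110,180])"
```

```text
tool cm [  8.42 -32.46   7.59] p [528.4 211.3 315.1] rot [ 178.1   36.3 -178.8] F [ 0.4 -0.1 -0.3] t 12.9
```

```bash
python3 -m jog '[[[0,-5,0],0,0],[[0,-5,0],0,0],[[0,-5,0],0,0],[[1,-5,1],0,0],[[1.5,-5,1.5],0,0],[[2,-4,2],0,0],[[2,-2,2],0,0],[[1,0,1],0,0],[[0,0,0],0,0]]' 20; python3 -c "
from h import *
import pickle
f=grab('wrist','w4.png')
go([530,-110,180]); go([538,-112,86])
print('post exp',proj(f,[529,-162,109]),proj(f,[529,-162,69]),'stop',proj(f,[528,-239,109]))
pickle.dump(f,open('f4.pkl','wb'))"
```

```text
time_s: 14.02
ee_pos: [522.0, -106.7, 185.5]
ee_rot: [177.9, 35.1, -179.0]
force: [-0.1, 0.2, -0.2]
gripper_width: 0.9
tool cm [-0.23 -0.37 -0.96] p [ 522.6 -106.7  186.5] rot [ 178.    35.2 -178.9] F [0.8 0.8 0.2] t 14.075
tool cm [ 4.54 -0.87  7.17] p [ 522.6 -106.7  186.5] rot [ 178.    35.2 -178.9] F [0.8 0.8 0.2] t 14.075
post exp [239.09272019 171.02895529] [246.50714907 133.75440687] stop [120.25771852 169.29045833]
```

View pics/w4.png

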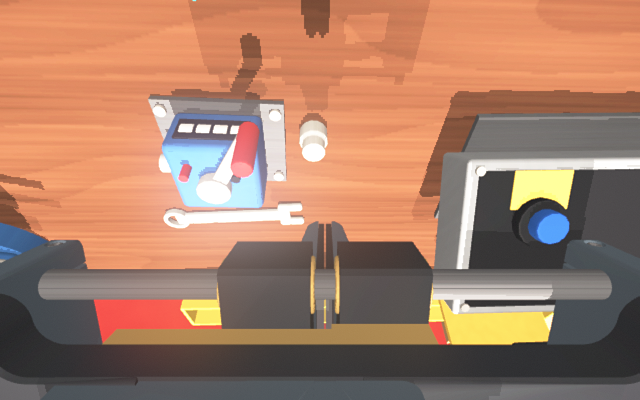

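Post seen at (241,171) top end, base (248,130): matches the expected (239,171)/(246,134). Socket (313,140) is low under the path. Descend.

```bash
python3 -m jog '[[[1.2,-0.2,1.8],0,0],[[1.2,-0.2,1.8],0,0],[[1.1,0,1.8],0,0],[[1,0,1.5],0,0],[[0,0,0],0,0]]'; python3 -c "
from h import *
go([538,-112,86])"
```

```text
time_s: 14.7
ee_pos: [537.0, -93.2, 129.2]
ee_rot: [179.7, 32.9, -179.1]
force: [-0.9, 0.4, -0.1]
gripper_width: 0.5
tool cm [ 2.29 -1.9   1.76] p [537.  -93.2 129.2] rot [ 179.7   32.9 -179.1] F [-0.9  0.4 -0.1] t 14.7
```

```bash
python3 -m jog '[[[1,-0.8,0.8],0,0],[[1,-0.8,0.8],0,0],[[0.3,-0.2,0.3],0,0]]'; python3 -c "
from h import *
d=go([538,-112,86]);print(tool()[2]['qpos'])"
```

```text
time_s: 15.08
ee_pos: [533.7, -105.6, 114.2]
ee_rot: [-179.4, 31.6, -179.4]
force: [0.6, -0.2, 0.1]
gripper_width: 0.6
tool cm [ 1.12 -0.62  0.73] p [ 533.7 -105.6  114.2] rot [-179.4   31.6 -179.4] F [ 0.6 -0.2  0.1] t 15.075
[ -17.54797267   12.74885178  126.75724484   41.6968907    13.37422123
 -146.50524935]
```

J6 is at its limit; a small turn about tool z frees it.

```bash
python3 -m jog '[[[0,0,0],8,0],[[0,0,0],6,0],[[0.8,-0.2,0.5],0,0],[[0.3,0,0.3],0,0]]'; python3 -c "
from h import *
d=go([538,-112,86]);print(tool()[2]['qpos'])"
```

```text
time_s: 15.58
ee_pos: [528.5, -106.5, 101.8]
ee_rot: [171.8, 30.7, 163.6]
force: [0.2, -0.9, 0.1]
gripper_width: 0.7
tool cm [-0.11 -0.53 -0.06] p [ 528.5 -106.5  101.8] rot [171.8  30.7 163.6] F [ 0.2 -0.9  0.1] t 15.575
[ -17.83263162   13.67441355  128.2905147    50.03101681   11.64831437
 -140.72245449]
```

```bash
python3 -c "
from h import *
p,Rm,s=tool();print(Rm.T@[0,-1,0],Rm.round(2));go([538,-135,88]);go([532,-180,88]);go([538,-219,88])"
```

```text
[-0.2422834  -0.97018562  0.00621373] [[-0.83  0.21  0.52]
 [ 0.24  0.97 -0.01]
 [-0.51  0.12 -0.85]]
tool cm [-0.77 -2.74 -0.21] p [ 528.5 -106.5  101.8] rot [171.8  30.7 163.6] F [ 0.2 -0.9  0.1] t 15.575
tool cm [-1.37 -7.23 -0.5 ] p [ 528.5 -106.5  101.8] rot [171.8  30.7 163.6] F [ 0.2 -0.9  0.1] t 15.575
tool cm [ -2.81 -10.89  -0.16] p [ 528.5 -106.5  101.8] rot [171.8  30.7 163.6] F [ 0.2 -0.9  0.1] t 15.575
```

```bash
python3 -m jog '[[[-0.3,-1.3,0],0,0],[[-0.4,-1.5,-0.1],0,0],[[-0.3,-1.3,-0.1],2,0]]';  python3 -m jog '[[[-0.3,-1.4,0],0,0],[[-0.3,-1.4,0],2,0]]'; python3 -c "
from h import *
p,Rm,s=tool();print(s['qpos'],s['force'],p+19*Rm[:,2]);go([532,-180,88]);go([536,-219,88])"
```

```text
time_s: 15.95
ee_pos: [525.8, -148.0, 102.7]
ee_rot: [170.5, 30.2, 161.3]
force: [-2.9, 5.9, 1.8]
gripper_width: 0.4
time_s: 16.2
ee_pos: [522.7, -174.4, 102.3]
ee_rot: [169.0, 29.3, 158.9]
force: [-1.8, 4.9, 3.2]
gripper_width: 0.5
[ -27.74086131   15.12299155  125.47778976   51.94688408   18.08631856
 -146.46079279] [-1.83407012  4.87742667  3.21403633] [ 532.53641814 -174.36691468   86.04295618]
tool cm [-0.23 -0.52 -0.2 ] p [ 522.7 -174.4  102.3] rot [169.   29.3 158.9] F [-1.8  4.9  3.2] t 16.2
tool cm [-1.78 -4.11 -0.01] p [ 522.7 -174.4  102.3] rot [169.   29.3 158.9] F [-1.8  4.9  3.2] t 16.2
```

Contact, pushing the lever. Continue with a little turn to stay off the J6 limit.

```bash
python3 -m jog '[[[-0.4,-0.9,-0.1],4,0],[[-0.5,-1,0],4,0],[[-0.5,-0.9,0],3,0]]'; python3 -c "
from h import *
p,Rm,s=tool();print(s['qpos'],s['force'],p+19*Rm[:,2]);print(Rm.T@[0,-1,0]);go([536,-219,88])"
```

```text
time_s: 16.58
ee_pos: [524.1, -203.9, 104.1]
ee_rot: [162.6, 26.2, 146.2]
force: [12.7, 9.4, -2.3]
gripper_width: 0.6
[ -31.59805331   16.1552575   123.33763592   51.12950522   21.27507301
 -137.05112635] [12.71812354  9.38193738 -2.30166923] [ 533.89258093 -203.59662838   87.84048942]
[-0.49968276 -0.8660922  -0.01419318]
tool cm [-0.93 -1.24  0.07] p [ 524.1 -203.9  104.1] rot [162.6  26.2 146.2] F [12.7  9.4 -2.3] t 16.575
```

```bash
python3 -m jog '[[[-0.6,-0.6,0.1],-2,0],[[-0.6,-0.6,0.1],-2,0]]'; python3 -c "
from h import *
import pickle
p,Rm,s=tool();print(s['qpos'],s['force'],p+19*Rm[:,2]);print(Rm.T@[0,-1,0],Rm.T@[1,0,0])
f=grab('wrist');t=grab('top')
c=np.zeros((600,640,3),np.uint8);c[:400]=f['color'];c[400:,:360]=cv2.resize(t['color'][160:220,330:438],(360,200),interpolation=cv2.INTER_CUBIC)
cv2.imwrite('pics/c5.png',c[:,:,::-1])
print(proj(f,[528,-239,109]))"
```

```text
time_s: 16.82
ee_pos: [528.0, -215.6, 103.5]
ee_rot: [164.0, 26.8, 150.6]
force: [-4.4, 16.4, 7.8]
gripper_width: 0.4
[ -33.0884079    17.07268578  121.81818659   50.25829671   23.2432899
 -141.30012211] [-4.37878211 16.42729359  7.77915321] [ 537.69373172 -215.06535525   87.19717303]
[-0.43856603 -0.89825626 -0.02820511] [-0.77783646  0.36367805  0.51255118]
[287.26905359 294.02783372]
```

View pics/c5.png

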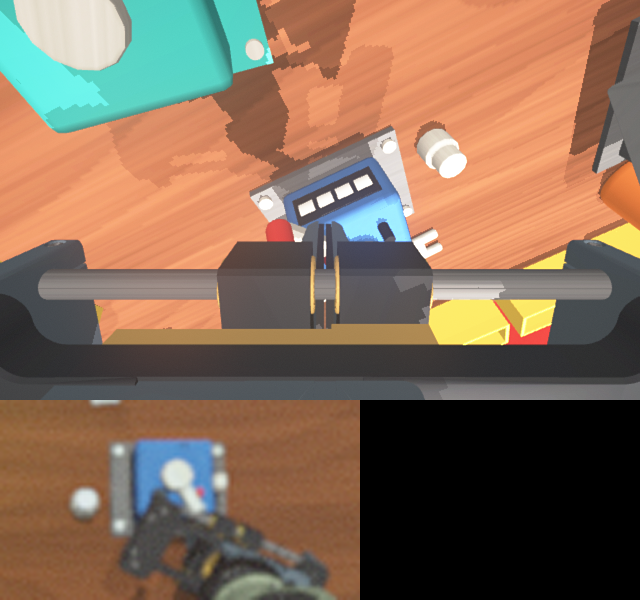

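The arm lies next to the red stop pin in the top crop ((177,475)→(200,510)), and 16 N exceeds the spring: likely at the stop. One more small push confirms.

```bash
python3 -m jog '[[[-0.3,-0.4,0],0,0],[[-0.4,-0.5,0],0,0]]'; python3 -m jog '[[[-0.5,-0.6,0],0,0]]'; python3 -c "
from h import *
p,Rm,s=tool();print(p)"
```

```text
time_s: 17.18
ee_pos: [528.1, -215.9, 103.8]
ee_rot: [162.7, 25.8, 150.7]
force: [-1.1, 18.1, 8.7]
gripper_width: 0.3
time_s: 17.3
ee_pos: [528.0, -216.1, 103.9]
ee_rot: [162.0, 25.2, 150.9]
force: [-3.7, 21.0, 10.3]
gripper_width: 0.5
[ 528.04111862 -216.08580651  103.94978962]
```

Blocked with rising force at the position computed for the stop. Back off along the same way, then up.

```bash
python3 -m jog '[[[0.7,1.4,0],0,0],[[1,2.5,0],0,0],[[1,3.5,0],0,0],[[1,3.5,0],0,0],[[0.8,3,0],0,0],[[0,0,-4],0,0],[[0,0,-5],0,0],[[0,0,-5],0,0],[[0,0,-5],0,0],[[0,0,0],0,0]]'; python3 -m jog '[[[0,0,0],0,0],[[0,0,0],0,0],[[0,0,0],0,0]]'; python3 - <<'E'
from h import *
import pickle
T0=pickle.load(open('f0.pkl','rb'));T=grab('top');S=grab('scene')
for f in(T0['top'],T):
    h=cv2.cvtColor(f['color'],cv2.COLOR_RGB2HSV)
    for nm,(x0,y0,x1,y1) in dict(knob=(235,150,270,212),post=(362,190,385,212)).items():
        m=cv2.inRange(h,(0,130,90),(6,255,255));z=np.zeros_like(m);z[y0:y1,x0:x1]=m[y0:y1,x0:x1];M=cv2.moments(z,True);print(nm,M['m10']/(M['m00']+1e-9),M['m01']/(M['m00']+1e-9),M['m00'])
for f in(T0['scene'],S):
    h=cv2.cvtColor(f['color'],cv2.COLOR_RGB2HSV)
    for nm,(x0,y0,x1,y1) in dict(knob=(390,222,410,245),post=(268,172,290,195)).items():
        m=cv2.inRange(h,(0,130,90),(6,255,255));z=np.zeros_like(m);z[y0:y1,x0:x1]=m[y0:y1,x0:x1];M=cv2.moments(z,True);print('scene',nm,M['m10']/(M['m00']+1e-9),M['m01']/(M['m00']+1e-9),M['m00'])
print(tool()[0],tool()[2]['force'])
a=np.vstack([T['color'][80:380],S['color'][60:360]]);cv2.imwrite('pics/end.png',a[:,:,::-1])
E
```

```text
time_s: 18.55
ee_pos: [444.7, -85.2, 295.3]
ee_rot: [161.8, 25.5, 149.9]
force: [1.2, -0.7, -0.9]
gripper_width: 0.2
time_s: 18.92
ee_pos: [444.3, -85.4, 292.4]
ee_rot: [161.8, 25.2, 149.8]
force: [1.1, 0.1, 0.2]
gripper_width: 0.9
knob 249.74999999609764 169.42187499735277 64.0
post 372.5599999850976 200.3599999919856 25.0
knob 249.63636363258126 169.37878787622154 66.0
post 372.88461537027365 200.30769229998816 26.0
scene knob 398.5376344043168 230.54838709429518 93.0
scene post 278.73684210037305 182.24561403189043 57.0
scene knob 398.4999999956685 230.49999999749457 92.0
scene post 278.8727272676569 182.34545454213918 55.0
[444.35901833 -85.34963603 292.56243818] [ 0.49770694  0.13210025 -0.11624774]
```

View pics/end.png

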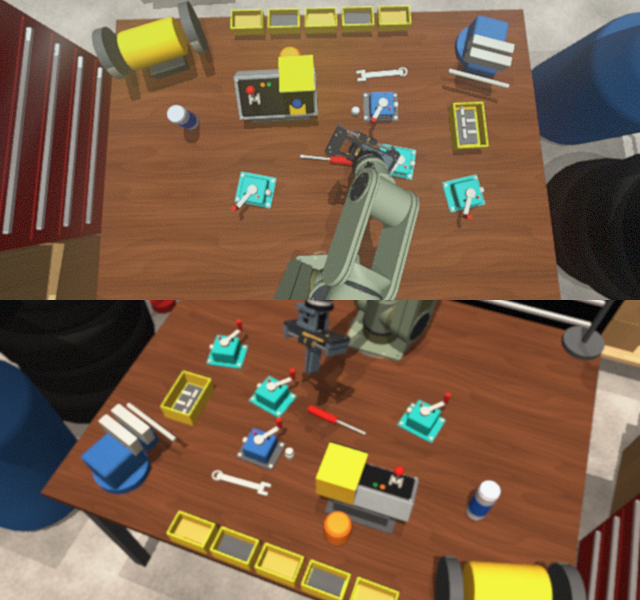

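Everything is back where it was: the knob is up at (398,230) in the scene view and the post is home at (279,182). The bystanders have not moved and the arm is clear, so I hand the job in.

```bash
python3 -c "
from workcell import job_done
print(job_done())"
```

```text
the job is handed in; nothing more can be done
None
```

I ran the trip test and the count, then handed the job in at about 19 s on the robot's clock. No verdict is reported.

- **Tilt:** the jog command turns only about the tool's own axis. I got the 35° tilt by pushing against the arm's reach limit in free space, then pressed the button square to its face.
- **Button:** it bottomed out at about 71 N on the wrist. That is harder than I meant, but under the 120 N limit. The next pictures showed the lever dropped and the button out again.
- **Trip lever:** I gripped the red ball lightly, carried it along its arc to the stop and let go. It stayed up.
- **Counter:** I pushed the post until it would not move further, with the force rising to about 24 N where the stop was computed to be. I then backed off along the same path. I inferred the stop from force and position; the post was partly hidden by the gripper.
- **J6 limit:** joint 6 reached its range limit twice near the counter. I turned the tool a little each time to free it.

**Last checks:** the knob and post are within 0.4 pixel of their starting places in both the top and scene views. By eye, the socket, filter, screwdriver, can, bin and spanner have not moved. The arm is clear with almost no force on it. I found no failed or disagreeing check at the end. One early rough wrist-camera estimate of the counter was about 20–40 mm off, so I dropped it; a closer picture matched the top-camera position.

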